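# Feed the tube carrier up to the hidden length stop

### The arm

A 7-joint arm with a two-finger parallel gripper is mounted at the origin on the work surface. World frame = base frame: x ahead of the robot, y to its left, z up, the work surface at z = 0. Lengths are in m, angles in degrees, forces in N, time in s.
With the tool pointing down it reaches from about 0.425 to 0.875 m from the base axis. Payload 4.7 kg.
Tool frame: the origin (TCP) lies between the finger pads; the fingertips stand env.finger_overhang ahead of it and the grasp point (between the pads) lies 5 mm behind it (env.finger_overhang is the distance from the TCP to the fingertips, in m); z points along the fingers, y is the line along which they close (so a half turn about z gives the same grasp; the last joint's range is limited). The gripper opens to 87 mm and grips with 3 to 60 N. Pads are 19 mm wide; open, the fingers measure 117 mm over their backs; the gripper's body (75 mm by 190 mm) begins 51 mm behind the grasp point.
Start: joints at [76.266, 18.392, -4.016, 83.108, 1.295, 78.541, -3.26], TCP at [0.163, -0.629, 0.237] pointing down, gripper open.
Joint ranges: [-163.93, 163.93], [-17.29, 119.83], [-79.2, 71.16], [3.27, 140.29], [-89.18, 269.18], [5.43, 117.66], [-154.24, 154.24]. Speed limits (degrees/s): [147.25, 147.25, 180, 180, 180, 180, 180].

### API

Orientations are given as [roll, pitch, yaw] about the fixed x, y, z axes, in that order (R = Rz(yaw) Ry(pitch) Rx(roll)).
In Python, from cell import telemetry, eyes, env, models gives the robot as it stands. The module is installed in compiled form; this text tells all that it offers.
- The arm moves only by the tool drive_tool, never from a script. Its arguments are lists of equal length, an entry for each row: "angular": the turn, a rotation vector about the tool's x, y, z in rad, a list of three; "delta_pos": the shift along the tool's x, y, z in cm, a list of three; "gripper": the finger opening in cm, from 0 to 8.7. A call has 1 to 20 rows; each row shifts and turns the commanded pose from where the row before left it, along the tool's axes as they then stand; what a row does not reach is not made up. A row lasts 1/10 s, in which the tool goes at most 50 mm and 8.59 degrees, less where a joint would pass 70% of its speed; a pose out of reach is approached as far as the arm can. A call with a gripper value outside its range is refused whole. The fingers move at their own pace and stop on an object; "squeeze" is the grip in N (left out, the last holds). Time passes only in rows, so rows that do not move let the fingers close. It gives the time, the measured TCP pose, the force, the opening and the grip force at its end, in the units of the state.
- telemetry.get_obs(): the state, without advancing time (a new reading comes with each control period).
- eyes.read_camera(name): name is "scene" or "top"; returns a dict with "pixels" (480x640x3 uint8, red, green, blue), "mtx" (3x3 intrinsics, pixels), "origin" and "orientation" of the camera in the world. Camera axes: x right, y down, z forward; pixel columns grow to the right and rows downward; lengths in m; the calibration is good to about 2 mm. A picture is of the moment at which its call begins. There is no depth.
- env.sign_off(): hands the job in; it is judged then, once.
Trained networks look in a picture, given as the dict that the camera call returned (one of the last four; its "shot" number tells which), for a name from the list of things; names that differ only in an ending like _2 or _b are one class to them, and where a whole thing is asked for, a point or a joint stands for the part that bears it (a point fixed in the world has none). Each returns a list of dicts, best first, with "p" (0 to 1); they miss things now and then, are a little off and sometimes report something else, mostly with a low value. They report only what shows in the picture. A call takes as long as a camera call. They do not tell look-alikes from the thing itself.
- models.search_frame(picture, target): "centre" ([column, row] in pixels, amid what is visible of it).
- models.cut_out(picture, target): "pixels" (480x640 bool, what is visible of it) and "centre" ([column, row] in pixels, amid what is visible of it).
The state is a dict: "time_s": time; "qpos": joint angles; "joint_velocities": joint speeds; "effort": joint torques, N m; "tool_pos": TCP position; "tool_rot": TCP orientation; "force": force on the tool from outside, world axes, zero at the start; "wrist_torque": the same for the moment, N m; "grip_width": finger opening in m; "grasp_force": force on a finger pad.
Only numpy, scipy, OpenCV 4.12 (cv2) and the standard library are available. Lean on these libraries where they do the work, as an engineer would, in place of code of your own. Each camera call takes 0.05 s, during which the arm holds its last target. There are 200 camera calls.

### The job

In the tube-cutting jig, slide the aluminium carrier by its brass knob into the blue hood until you feel it come fully up against the length stop hidden inside, then let go. The stop is held only by friction, so do not shove it off its setting, and leave the other things on the bench alone.

Things in the scene. Friction and masses are not known exactly. Their poses are not given: they have to be found in the camera images.
- knob (a point): Centre, half-way up, of the brass knob (24 mm diameter, foot 28 mm, top 68 mm above the bench) on the loose aluminium carrier, a bar 130 x 40 x 16 mm, 250 g, lying in the jig's channel. Site x points along the carrier to its nose, 110 mm ahead of the knob's axis (tail 20 mm behind); z up. It drags with 1 to 2 N, up to 6 N if pressed down. The nose starts 5 to 45 mm short of the hood's mouth.
- jig: Tube-cutting jig, dark steel base fixed to the bench, 86 mm wide, 320 mm long; origin on the bench under the mouth of its blue hood, on the channel's centre line; x is the feed direction (from the open channel into the hood), z up. Channel: floor 12 mm above the bench, 52 mm wide (6 mm free each side of the carrier), rails to 24 mm above the bench, open from x = -184 to 0 mm.
- hood (a point): Centre of the top of the jig's blue hood: 130 mm long (65 mm to its mouth), 76 mm wide, top 38 mm above the bench, axes as the jig's. It hides the length stop, whose face lies 30 to 75 mm beyond the mouth, different every time and out of sight: it must be felt. The knob's axis stays 35 mm or more short of the hood while the stop keeps its setting.
- button (a joint): Light spring button (10 mm of travel, about 0.1 to 0.4 N) that stands 10 mm out of the hidden stop's face towards the carrier: 0 = free, 0.010 m = pushed flush, the carrier's nose fully against the stop. Too light to push the released carrier back.
- stop (a joint): How far the hidden stop has been shoved along the feed direction off its setting (m): 0 at the start, at most 0.030. Friction holds it until it is pushed with about 20 N; it then slips and stays where it is left.
- granite: Bystander: round dark granite bench block, 90 mm diameter, 28 mm high; origin at the centre of its underside.
- burr_stand: Bystander: round green plastic burr stand, 76 mm diameter, 30 mm high, burrs up to 50 mm; origin at the centre of its underside.
- ring_clamp: Bystander: brass ring clamp lying flat, 147 mm long, 27 mm wide, 25 mm high; origin under the middle of its brass jaws, x along it.
- bezel_pusher: Bystander: steel bezel pusher with a wooden mushroom handle lying flat, 120 mm long, 32 mm high at the handle; origin on the bench near its middle, x towards the steel tip.
Things that resemble listed ones, but are neither listed nor needed, are in the scene too. Of the things shaped like the part that bears knob, the aluminium one is meant.

How it is judged (in metres and radians):
At the end, for the whole second after the job is handed in: The carrier lies at rest in its channel, upright and within 10 degrees of the feed direction, its nose against the hidden stop (the stop's 10 mm button pushed in by more than 5 mm), the stop less than 12 mm off its setting, and each of the four bystanders within 20 mm of where it was (value of joint button above 0.005 m and value of joint stop below 0.012 m and angle between knob's own z axis and vertical below 0.17 rad and angle between the x axis of knob and the x axis of jig, either way round below 0.17 rad and linear speed of carrier below 0.01 m/s and distance of each of granite, burr_stand, ring_clamp, bezel_pusher from where it was at the start of the episode below 0.02 m); the robot touches nothing.
It fails at once if the length stop is shoved 12 mm or more off its setting (value of joint stop above 0.012 m).
It fails at once if a bystander is moved by more than 20 mm (distance of any of granite, burr_stand, ring_clamp, bezel_pusher from where it was at the start of the episode above 0.02 m).
It also fails if it takes over 35 s, if anything falls off the work surface, if the arm or the gripper's body presses on something with over 40 N, if the wrist force passes 120 N, or if a joint passes its speed limit or range.

## Working session

There is one attempt and no reset: what is moved stays moved. The work goes in short steps, Python scripts to look and compute and a tool call to move; the robot and the scene stay as the last step left them, time stands still between calls to the robot, and variables do not carry over. Pictures are saved under pics/ and viewed, at most 10 in all, crops included, and the job is handed in when it is done.

Besides the shell and the picture viewer there is one more tool, called as name(argument=value, ...) on one line, values as JSON. drive_tool: Moves the arm, as the interface text tells. Its arguments: {"type":"object","properties":{"angular":{"type":"array","items":{"type":"array","items":{"type":"number"}}},"delta_pos":{"type":"array","items":{"type":"array","items":{"type":"number"}}},"gripper":{"type":"array","items":{"type":"number"}},"squeeze":{"type":"number"}},"required":["angular","delta_pos","gripper"]}

```bash
mkdir -p pics; cat > h.py <<'E'
import numpy as np, cv2
from cell import telemetry, eyes, env, models
from scipy.spatial.transform import Rotation as R
def rot(o):
    o=np.array(o,float)
    return o if o.shape==(3,3) else R.from_euler('xyz',o,degrees=True).as_matrix()
def ray(p,px):
    K=np.array(p['mtx']); d=np.linalg.inv(K)@[px[0],px[1],1.]
    return np.array(p['origin'],float), rot(p['orientation'])@d
def at_z(p,px,z):
    o,d=ray(p,px); return o+d*(z-o[2])/d[2]
def proj(p,X):
    c=rot(p['orientation']).T@(np.array(X)-np.array(p['origin'])); u=np.array(p['mtx'])@c; return u[:2]/u[2]
def save(p,n): cv2.imwrite(f'pics/{n}.png',p['pixels'][:,:,::-1])
E
python3 - <<'E'
from h import *
print(telemetry.get_obs(), env.finger_overhang)
for c in ['top','scene']:
    p=eyes.read_camera(c); save(p,c+'1')
    print(c,p['origin'],p['orientation'],p['mtx'])
    for t,z in [('knob',.048),('hood',.038),('jig',.02),('granite',.028),('burr_stand',.03),('ring_clamp',.012),('bezel_pusher',.016)]:
        for r in models.search_frame(p,t)[:3]:
            print(t,round(r['p'],2),np.round(r['centre'],1),np.round(at_z(p,r['centre'],z),3))
E
```

```text
{'time_s': 0.0, 'qpos': array([76.2674061 , 18.43856832, -4.01472044, 83.17478462,  1.29500314,
       78.53747319, -3.26083001]), 'joint_velocities': array([-0.03804575,  0.01751956, -0.03208592, -0.08264242, -0.04254858,
       -0.04055103, -0.06764537]), 'effort': array([ 2.31048034e-04, -4.91280770e+01, -4.03766111e-01, -3.12522948e+01,
       -6.40312722e-02,  4.39621008e-02,  1.65965721e-04]), 'tool_pos': array([ 0.16300881, -0.62870539,  0.23546794]), 'tool_rot': array([-1.79894408e+02,  5.83673951e-03,  1.45407472e+01]), 'force': array([ 0.24757796, -0.69184584,  0.48913451]), 'wrist_torque': array([-0.01527775,  0.02526616,  0.00673436]), 'grasp_force': 0.0, 'grip_width': 0.08711505511271893} 0.014
top [0.36485224 0.01043749 1.20349048] [-170.75565928   -0.93970701  -89.56351097] [[570.54418383   0.         314.59122357]
 [  0.         570.54418383 226.91701672]
 [  0.           0.           1.        ]]
knob 0.91 [356.3 149. ] [ 0.72  -0.093  0.048]
knob 0.89 [323.5 227.1] [ 0.553 -0.025  0.048]
knob 0.69 [345.3 300. ] [ 0.405 -0.07   0.048]
hood 0.95 [275.7 219.6] [0.569 0
[... 348 characters left out ...]
6]
scene [1.36795042 0.2765608  0.81754566] [-1.31896969e+02  1.19172928e-01  1.08479975e+02] [[501.25870322   0.         318.4695252 ]
 [  0.         501.25870322 247.26712504]
 [  0.           0.           1.        ]]
knob 0.74 [252.5 301.7] [ 0.756 -0.072  0.048]
knob 0.73 [310.2 214.7] [ 0.447 -0.055  0.048]
knob 0.63 [304. 256.] [ 0.593 -0.018  0.048]
hood 0.61 [352.  268.6] [0.588 0.093 0.038]
jig 0.89 [353.4 270.8] [0.576 0.094 0.02 ]
granite 0.79 [160.1 221.9] [ 0.568 -0.41   0.028]
burr_stand 0.68 [488.4 272.8] [0.498 0.382 0.03 ]
ring_clamp 0.76 [321.8 334. ] [0.763 0.08  0.012]
bezel_pusher 0.78 [401.9 220.2] [0.356 0.161 0.016]
bezel_pusher 0.52 [354.  270.7] [0.571 0.094 0.016]
```

View pics/top1.png

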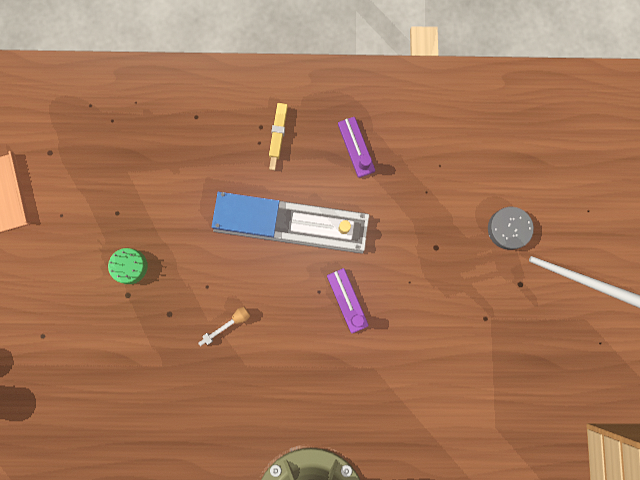

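View pics/scene1.png

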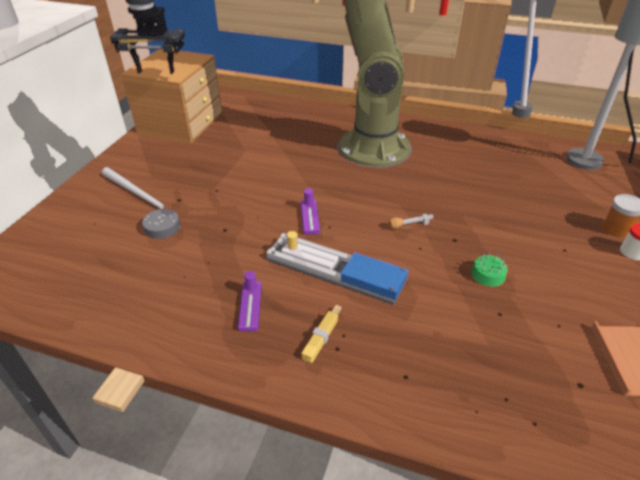

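The top view shows the jig with its blue hood at about (247,214). The open channel runs right to (368,232), and the brass knob of the aluminium carrier is at (345,227), or (292,241) in the scene view. The purple carriers at (356,149) and (345,300) are look-alikes. Next I measure the knob and the hood axis by colour.

```bash
cat > meas.py <<'E'
from h import *
def knob(p,near,r=14):
    hsv=cv2.cvtColor(p['pixels'],cv2.COLOR_RGB2HSV)
    m=cv2.inRange(hsv,(18,100,110),(32,255,255)); z=np.zeros_like(m); cv2.circle(z,tuple(int(v) for v in near),r,255,-1)
    ys,xs=np.nonzero(m&z); return np.array([xs.mean(),ys.mean()]),len(xs),(xs.min(),xs.max(),ys.min(),ys.max())
def hood(p):
    hsv=cv2.cvtColor(p['pixels'],cv2.COLOR_RGB2HSV)
    m=cv2.inRange(hsv,(100,120,90),(118,255,255))
    n,l,s,c=cv2.connectedComponentsWithStats(m)
    # blob closest to the expected place
    pts=[i for i in range(1,n) if s[i,4]>300]
    i=min(pts,key=lambda i:np.linalg.norm(at_z(p,c[i],.038)[:2]-[.57,.13])); ys,xs=np.nonzero(l==i)
    W=np.array([at_z(p,(x,y),.038)[:2] for x,y in zip(xs,ys)]).astype(np.float32)
    return cv2.minAreaRect(W), cv2.boxPoints(cv2.minAreaRect(W))
E
python3 - <<'E'
from meas import *
P=[eyes.read_camera(c) for c in('top','scene')]
A=[];b=[]
for p,n in zip(P,[(345,227),(292,241)]):
    k=knob(p,n); print(k, at_z(p,k[0],.048),at_z(p,k[0],.068)); print(hood(p))
    o,d=ray(p,k[0]); d/=np.linalg.norm(d); Q=np.eye(3)-np.outer(d,d); A.append(Q); b.append(Q@o)
print('tri',np.linalg.solve(sum(A),sum(b)))
# white-ish jig base: edge of open end
E
```

```text
(array([344.27731092, 226.7394958 ]), 119, (np.int64(339), np.int64(350), np.int64(220), np.int64(233))) [ 0.55407967 -0.06806097  0.048     ] [ 0.5508044  -0.06670226  0.068     ]
(((0.5806757807731628, 0.1373831331729889), (0.12877240777015686, 0.07558204978704453), 82.12408447265625), array([[0.5344185 , 0.07878271],
       [0.60928756, 0.06842584],
       [0.62693304, 0.19598356],
       [0.552064  , 0.20634043]], dtype=float32))
(array([291.92356688, 239.10191083]), 157, (np.int64(287), np.int64(297), np.int64(231), np.int64(248))) [ 0.54733392 -0.06492964  0.048     ] [ 0.56866122 -0.05605452  0.068     ]
(((0.5922799110412598, 0.14186504483222961), (0.13461661338806152, 0.09334404766559601), 82.48614501953125), array([[0.537207  , 0.08123781],
       [0.62974954, 0.06903158],
       [0.6473528 , 0.20249228],
       [0.5548103 , 0.21469851]], dtype=float32))
tri [ 0.5525775  -0.06539032  0.0525221 ]
```

drive_tool(angular=[[0,0,0],[0,0,0],[0,0,0],[0,0,0],[0,0,0],[0,0,0],[0,0,0],[0,0,0],[0,0,0],[0,0,0],[0,0,0],[0,0,0],[0,0,0],[0,0,0],[0,0,0],[0,0,-0.147],[0,0,-0.147],[0,0,-0.147],[0,0,-0.147],[0,0,-0.147]], delta_pos=[[3.45,-2.98,0.5],[3.45,-2.98,0.5],[3.45,-2.98,0.5],[3.45,-2.98,0.5],[3.45,-2.98,0.5],[3.45,-2.98,0.5],[3.45,-2.98,0.5],[3.45,-2.98,0.5],[3.45,-2.98,0.5],[3.45,-2.98,0.5],[3.45,-2.98,0.5],[3.45,-2.98,0.5],[3.45,-2.98,0.5],[3.45,-2.98,0.5],[3.45,-2.98,0.5],[0,0,0],[0,0,0],[0,0,0],[0,0,0],[0,0,0]], gripper=[8.7,8.7,8.7,8.7,8.7,8.7,8.7,8.7,8.7,8.7,8.7,8.7,8.7,8.7,8.7,8.7,8.7,8.7,8.7,8.7], squeeze=8)

```text
time_s: 2.9
tool_pos: [0.5519, -0.0666, 0.1616]
tool_rot: [180.0, 0.0, 57.0]
force: [0.1, -0.2, -0.1]
grip_width: 0.0868
grasp_force: 0.0
```

drive_tool(angular=[[0,0,-0.147],[0,0,-0.147],[0,0,-0.147],[0,0,0],[0,0,0]], delta_pos=[[0,0,0],[0,0,0],[0,0,0],[0,0,0],[0,0,0]], gripper=[8.7,8.7,8.7,8.7,8.7])

```text
time_s: 3.4
tool_pos: [0.5519, -0.0667, 0.1616]
tool_rot: [180.0, 0.0, 81.7]
force: [-0.3, -0.5, 0.0]
grip_width: 0.0871
grasp_force: 0.0
```

drive_tool(angular=[[0,0,-0.008],[0,0,0],[0,0,0],[0,0,0],[0,0,0],[0,0,0]], delta_pos=[[0,0,3],[0,0,3],[0,0,3],[0,0,1.4],[0,0,0.9],[0,0,0]], gripper=[6,6,6,6,6,6])

```text
time_s: 4.0
tool_pos: [0.5516, -0.0665, 0.0481]
tool_rot: [-179.9, -0.0, 82.3]
force: [0.0, -0.3, 0.5]
grip_width: 0.0608
grasp_force: 0.0
```

```bash
python3 - <<'E'
from h import *
o=telemetry.get_obs(); print(o['tool_pos'],o['tool_rot'],o['force'],o['grip_width'])
p=eyes.read_camera('scene'); print(proj(p,[.551,-.066,.048]))
cv2.imwrite('pics/scene2.png',cv2.resize(p['pixels'][150:350,180:440,::-1],None,fx=3,fy=3,interpolation=2))
E
```

```text
[ 0.55160947 -0.06649186  0.0480645 ] [-1.79937255e+02 -1.03836338e-02  8.23349029e+01] [ 0.01113477 -0.32907311  0.52753134] 0.060782187917335154
[290.93917214 239.98362184]
```

View pics/scene2.png

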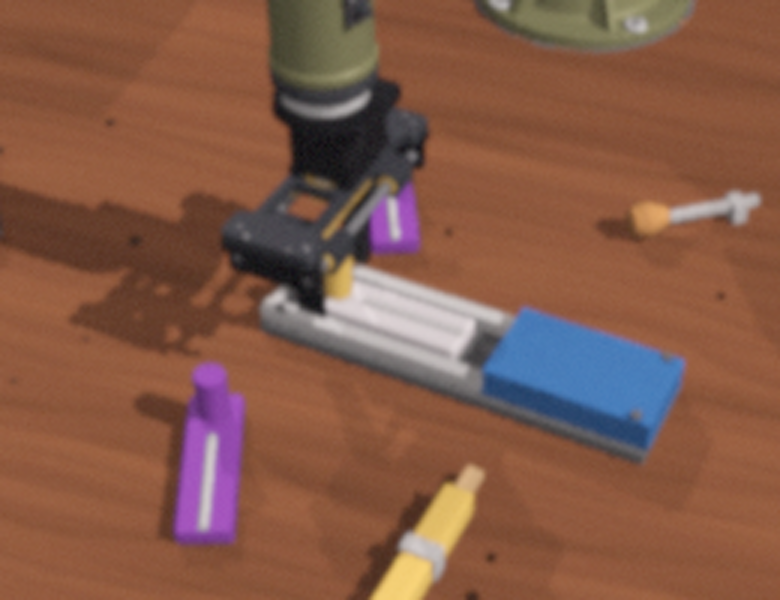

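The crop shows the fingers straddling the brass knob at about (340,278), with the carrier's nose short of the hood's mouth near (470,340). I'll close the gripper gently.

drive_tool(angular=[[0,0,0],[0,0,0],[0,0,0],[0,0,0],[0,0,0],[0,0,0]], delta_pos=[[0,0,0],[0,0,0],[0,0,0],[0,0,0],[0,0,0],[0,0,0]], gripper=[2,2,2,2,2,2], squeeze=10)

```text
time_s: 4.65
tool_pos: [0.5518, -0.0667, 0.0486]
tool_rot: [180.0, 0.0, 82.4]
force: [-0.4, 0.6, 0.4]
grip_width: 0.0235
grasp_force: 10.0
```

drive_tool(angular=[[0,0,0],[0,0,0],[0,0,0],[0,0,0],[0,0,0],[0,0,0],[0,0,0],[0,0,0],[0,0,0],[0,0,0],[0,0,0],[0,0,0]], delta_pos=[[0.4,0,0],[0.4,0,0],[0.4,0,0],[0.4,0,0],[0.4,0,0],[0.4,0,0],[0.4,0,0],[0.4,0,0],[0.4,0,0],[0.4,0,0],[0.4,0,0],[0,0,0]], gripper=[2,2,2,2,2,2,2,2,2,2,2,2])

```text
time_s: 5.85
tool_pos: [0.5579, -0.0217, 0.0486]
tool_rot: [180.0, -0.1, 82.4]
force: [-0.3, -1.1, 2.7]
grip_width: 0.0237
grasp_force: 10.0
```

drive_tool(angular=[[0,0,0],[0,0,0],[0,0,0],[0,0,0],[0,0,0]], delta_pos=[[0.1,0,0],[0.1,0,0],[0.1,0,0],[0.1,0,0],[0.1,0,0]], gripper=[2,2,2,2,2])

```text
time_s: 6.35
tool_pos: [0.5585, -0.0183, 0.0486]
tool_rot: [180.0, 0.0, 82.4]
force: [-0.9, -3.8, 4.5]
grip_width: 0.0237
grasp_force: 10.0
```

drive_tool(angular=[[0,0,0],[0,0,0],[0,0,0],[0,0,0]], delta_pos=[[0,0,-0.05],[0,0,0],[0.1,0,0],[0.1,0,0]], gripper=[2,2,2,2])

```text
time_s: 6.75
tool_pos: [0.5582, -0.0156, 0.0486]
tool_rot: [-180.0, -0.0, 82.4]
force: [-0.3, -0.9, -1.4]
grip_width: 0.0236
grasp_force: 10.0
```

Vertical pressure is relieved and the drag is down to about 1 N. I continue in small steps.

drive_tool(angular=[[0,0,0],[0,0,0],[0,0,0],[0,0,0]], delta_pos=[[0.1,0,0],[0.1,0,0],[0.1,0,0],[0.1,0,0]], gripper=[2,2,2,2])

```text
time_s: 7.15
tool_pos: [0.5589, -0.0119, 0.0488]
tool_rot: [-180.0, -0.0, 82.4]
force: [-1.2, -1.9, -1.0]
grip_width: 0.0236
grasp_force: 10.0
```

drive_tool(angular=[[0,0,0],[0,0,0],[0,0,0],[0,0,0]], delta_pos=[[0.1,0,0],[0.1,0,0],[0.1,0,0],[0.1,0,0]], gripper=[2,2,2,2])

```text
time_s: 7.55
tool_pos: [0.5597, -0.0081, 0.049]
tool_rot: [-180.0, 0.0, 82.4]
force: [-0.7, -0.9, -1.5]
grip_width: 0.0236
grasp_force: 10.0
```

drive_tool(angular=[[0,0,0],[0,0,0],[0,0,0],[0,0,0]], delta_pos=[[0.1,0,0],[0.1,0,0],[0.1,0,0],[0.1,0,0]], gripper=[2,2,2,2])

```text
time_s: 7.95
tool_pos: [0.5602, -0.0041, 0.049]
tool_rot: [-180.0, 0.0, 82.4]
force: [-0.6, -0.2, -0.8]
grip_width: 0.0235
grasp_force: 10.0
```

drive_tool(angular=[[0,0,0],[0,0,0],[0,0,0],[0,0,0]], delta_pos=[[0.1,0,0],[0.1,0,0],[0.1,0,0],[0.1,0,0]], gripper=[2,2,2,2])

```text
time_s: 8.35
tool_pos: [0.5602, -0.0035, 0.0489]
tool_rot: [-179.9, 0.3, 82.3]
force: [-2.2, -9.1, 0.9]
grip_width: 0.0236
grasp_force: 10.0
```

drive_tool(angular=[[0,0,0],[0,0,0]], delta_pos=[[0.1,0,0],[0,0,0]], gripper=[2,2])

```text
time_s: 8.55
tool_pos: [0.5602, -0.0034, 0.0488]
tool_rot: [-179.9, 0.3, 82.2]
force: [-3.2, -8.8, 0.8]
grip_width: 0.0234
grasp_force: 10.0
```

drive_tool(angular=[[0,0,0],[0,0,0]], delta_pos=[[-0.2,0,0],[0,0,0]], gripper=[2,2])

```text
time_s: 8.75
tool_pos: [0.5603, -0.0035, 0.0489]
tool_rot: [-180.0, 0.2, 82.3]
force: [-1.0, -5.7, -0.1]
grip_width: 0.0234
grasp_force: 10.0
```

Firm contact holds: the tool has stalled and the force follows the command. I release, rise, and check.

drive_tool(angular=[[0,0,0],[0,0,0],[0,0,0],[0,0,0],[0,0,0],[0,0,0],[0,0,0],[0,0,0],[0,0,0],[0,0,0]], delta_pos=[[-0.1,0,0],[0,0,0],[0,0,0],[0,0,0],[0,0,0],[0,0,-2],[0,0,-3],[0,0,-3],[0,0,-3],[0,0,0]], gripper=[2,5,5,5,5,5,5,5,5,5])

```text
time_s: 9.75
tool_pos: [0.5635, -0.0012, 0.1636]
tool_rot: [179.5, -0.0, 82.4]
force: [0.5, 0.7, 1.2]
grip_width: 0.0501
grasp_force: 0.0
```

```bash
python3 - <<'E'
from meas import *
o=telemetry.get_obs(); print(o['time_s'],o['tool_pos'],o['force'],o['grip_width'])
p=eyes.read_camera('scene'); e=[.5602,-.0035,.048]; u=proj(p,e); k=knob(p,u,16); print('expected',u,'knob',k)
cv2.imwrite('pics/scene3.png',cv2.resize(p['pixels'][150:350,180:440,::-1],None,fx=3,fy=3,interpolation=2))
E
```

```text
9.75 [ 0.56349953 -0.00122611  0.1635812 ] [0.54531539 0.74551153 1.1702282 ] 0.05010348790003169
expected [314.99042065 248.11520135] knob (array([316.25157233, 247.21383648]), 159, (np.int64(312), np.int64(321), np.int64(239), np.int64(256)))
```

View pics/scene3.png

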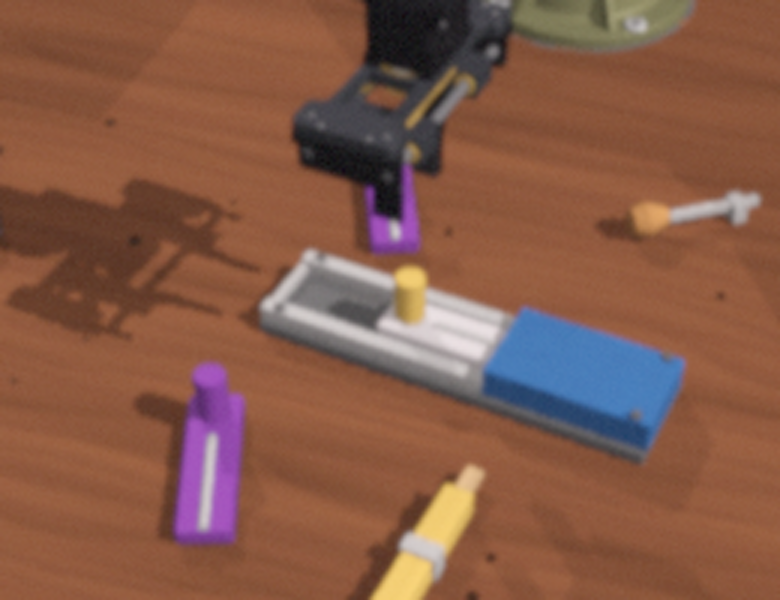

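The knob is at (410,295) in the crop, where expected: the carrier is flat and straight, with its nose about 33 mm inside the hood. There is plenty of time, so I regrip once to confirm it is the stop and not a wedge.

drive_tool(angular=[[0,0,0],[0,0,0],[0,0,0],[0,0,0],[0,0,0],[0,0,0],[0,0,0],[0,0,0],[0,0,0],[0,0,0],[0,0,0]], delta_pos=[[-0.3,0.3,3],[0,0,3],[0,0,3],[0,0,1.4],[0,0,1.0],[0,0,0],[0,0,0],[0,0,0],[0,0,0],[0,0,0],[0,0,0]], gripper=[5,5,5,5,5,5,2,2,2,2,2], squeeze=10)

```text
time_s: 10.9
tool_pos: [0.5628, -0.0058, 0.0455]
tool_rot: [-180.0, 0.1, 82.4]
force: [-2.8, 0.1, 3.3]
grip_width: 0.0238
grasp_force: 10.0
```

drive_tool(angular=[[0,0,0],[0,0,0],[0,0,0],[0,0,0]], delta_pos=[[0.1,0,0],[0.1,0,0],[0.1,0,0],[0,0,0]], gripper=[2,2,2,2])

```text
time_s: 11.3
tool_pos: [0.5628, -0.0057, 0.0455]
tool_rot: [-179.9, 0.3, 82.3]
force: [-3.9, -6.1, 6.3]
grip_width: 0.0239
grasp_force: 10.0
```

drive_tool(angular=[[0,0,0],[0,0,0],[0,0,0],[0,0,0]], delta_pos=[[0,0.1,-0.1],[0.1,0,0],[0.1,0,0],[0,0,0]], gripper=[2,2,2,2])

```text
time_s: 11.7
tool_pos: [0.5636, -0.0057, 0.0455]
tool_rot: [-179.9, 0.4, 82.2]
force: [-3.8, -8.6, 2.3]
grip_width: 0.0238
grasp_force: 10.0
```

drive_tool(angular=[[0,0,0],[0,0,0],[0,0,0]], delta_pos=[[0,-0.3,0],[0.1,0,0],[0,0,0]], gripper=[2,2,2])

```text
time_s: 12.0
tool_pos: [0.561, -0.0047, 0.0455]
tool_rot: [-179.9, 0.4, 82.2]
force: [-3.3, -9.1, 1.3]
grip_width: 0.0237
grasp_force: 10.0
```

The wall is equally solid wherever the carrier sits sideways, so it is the stop. I relax, release, rise and hand in.

drive_tool(angular=[[0,0,0],[0,0,0],[0,0,0],[0,0,0],[0,0,0],[0,0,0],[0,0,0],[0,0,0],[0,0,0],[0,0,0],[0,0,0],[0,0,0]], delta_pos=[[-0.2,0,0],[0,0,0],[0,0,0],[0,0,0],[0,0,0],[0,0,0],[0,0,-2],[0,0,-3],[0,0,-3],[0,0,-3],[0,0,0],[0,0,0]], gripper=[2,5,5,5,5,5,5,5,5,5,5,5])

```text
time_s: 13.2
tool_pos: [0.5619, -0.0012, 0.1565]
tool_rot: [179.9, 0.0, 82.4]
force: [-0.6, -0.2, -1.1]
grip_width: 0.0499
grasp_force: 0.0
```

```bash
python3 - <<'E'
from meas import *
o=telemetry.get_obs(); print(o['time_s'],o['tool_pos'],o['force'],o['grip_width'])
p=eyes.read_camera('scene'); u=(316,247); k=knob(p,u,16); print(k, at_z(p,k[0],.048))
if abs(k[0]-u).max()<4: print(env.sign_off())
E
```

```text
13.2 [ 0.56194952 -0.00120228  0.15651437] [-0.60743137 -0.17431442 -1.14728971] 0.04986421861119031
(array([316.18125, 247.4375 ]), 160, (np.int64(312), np.int64(321), np.int64(239), np.int64(257))) [ 0.55713452 -0.00165166  0.048     ]
the job is handed in; nothing more can be done
None
```

I slid the carrier about 64 mm until it stopped dead against something solid at about 9 N (well under the stop's 20 N slip force), pushed again to confirm, released it and handed the job in at about 13 s; no verdict was shown, and I only inferred from force and position that this was the stop.

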